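Gauge a wooden block: go gap, no-go gap, passed pocket

TASK

Check the width of the rectangular wooden block on the gauge board: keeping it flat on the board, push it right through the wider go gap (the one with the slanted lead-in), then on up to the narrower no-go gap and press it gently against that so that you see it is stopped; do not ram it. Then slide it sideways, away from the robot, into the pocket on the far side of the board until its long side lies against the back rail, and let go of it. Leave the sanding block and the two loose wooden limbs where they are.

Things in the scene. Friction and masses are not known exactly. Their poses are not given: they have to be found in the camera images.
- block: Pale rectangular wooden block with a pencilled line, 45 (x) x 120 (y, long) x 40 mm high, 0.06 to 0.11 kg, loose, lying on the gauge board before the go gap, roughly lengthwise in the lane (up to about 12 mm off the lane's centre line and 9 degrees askew). Origin: centre of its underside.
- gauge_board: Gauge board fixed to the table: plywood 240 (x) x 460 (y) x 12 mm thick, turned up to 12 degrees. Origin: centre of its underside; x points away from the robot, y to its left along the lane, z up. The lane's centre line is at board x = -45 mm; along +y: open infeed with the block, go gate (board y 5 to 35 mm), 150 mm bay open on both sides, no-go gate (board y 185 to 215 mm).
- go_gate: Pair of fixed wooden jaws, first on the lane, leaving the wider gap, 50 mm; slanted lead-in cheeks on the infeed side open to a 90 mm mouth over about 30 mm. Jaws stand 36 mm above the board's top and reach 65 mm to each side of the lane's centre line. Board axes; origin on the board's top in the middle of the gap.
- nogo_gate: Pair of fixed wooden jaws, second on the lane, leaving the narrower gap, 34 mm, with square faces and no lead-in; it stops the block. Jaws stand 36 mm above the board's top and reach 65 mm to each side of the lane's centre line. Board axes; origin on the board's top in the middle of the gap.
- go_gap (a point): Point on the board's top in the middle of the go gap (the gap is 30 mm long along the lane, so 15 mm each way); board axes.
- nogo_mouth (a point): Point on the board's top, on the lane's centre line, in the entry face of the no-go gate. A block stopped there has its origin 60 mm before it and its rear end 30 mm beyond the go gate. Board axes.
- pocket (a point): Point on the board's top where the block's origin lies when it rests against the back rail in the middle of the pocket, 128 mm from the lane's centre line; board axes. The pocket opens towards the robot: back rail 25 mm high, its face at board x = 105 mm; two end stops, board x 65 to 105 mm, with 160 mm between them (board y 45 to 205 mm).
- limb_long: Bystander: carved wooden puppet limb 34 x 151 x 29 mm, left of the board; origin: centre of its underside.
- limb_short: Bystander: carved wooden puppet limb 31 x 141 x 26 mm, right of the board; origin: centre of its underside.
- sander: Bystander: cork sanding block 62 x 112 x 36 mm, right of the board; origin: centre of its underside.
There are look-alikes about, which are no part of the job. What is shaped like the block but orange or purple is not meant.

How it is judged:
On the way, in this order (a step that is already met when the one before it is completed fails the run):
1. the block is in the go gap, its middle within 30 mm of the gap's middle along the lane (y of block in the frame of go_gap between -0.03 and 0.03 m and x of block in the frame of go_gap between -0.008 and 0.008 m), for 0.05 s.
2. the block is wholly past the go gap and presses against the no-go gate, which stops it (front end within 6 mm of it) (y of block in the frame of nogo_mouth between -0.066 and -0.054 m and x of block in the frame of nogo_mouth between -0.012 and 0.012 m and contact force between block and nogo_gate above 0.3 N), for 0.03 s.
At the end, for the whole second after the job is handed in: The block lies flat and at rest on the board in the pocket between the end stops, its long side within 10 mm of the back rail and parallel to it within 0.15 rad (x of block in the frame of pocket between -0.01 and 0.005 m and y of block in the frame of pocket between -0.03 and 0.03 m and z of block in the frame of pocket between -0.004 and 0.006 m and angle between the y axis of block and the y axis of gauge_board, either way round below 0.15 rad and angle between block's own z axis and vertical below 0.06 rad and linear speed of block below 0.01 m/s); the robot touches nothing.
It fails at once if the block is lifted more than 15 mm off the board (z of block in the frame of pocket above 0.015 m).
It fails at once if the block is tipped by more than 0.35 rad (angle between block's own z axis and vertical above 0.35 rad).
It fails at once if the block is rammed into the no-go gate with more than 45 N (contact force between block and nogo_gate above 45 N).
It fails at once if the sanding block or a loose limb is moved by more than 25 mm (distance of any of limb_long, limb_short, sander from where it was at the start of the episode above 0.025 m).
It also fails if it takes over 64 s, if anything falls off the work surface, if the arm or the gripper's body presses on something with over 40 N, if the wrist force passes 120 N, or if a joint passes its speed limit or range.

ROBOT

A 6-joint arm with a two-finger parallel gripper is mounted at the origin on a cart in front of the work surface, level with it; the furniture and walls round the work are solid. World frame = base frame: x ahead of the robot, y to its left, z up, the work surface at z = 0. Lengths are in m, angles in rad, forces in N, time in s.
With the tool pointing down it reaches from about 0.25 to 0.725 m from the base axis. Payload 4 kg.
Tool frame: the origin (TCP) lies midway between the tips of the shut fingers; the grasp point (between the pads) lies 19 mm behind it (bot.grip_point_offset is the distance from the TCP to the grasp point, in m); z points along the fingers, y is the line along which they close (so a half turn about z gives the same grasp; the last joint's range is limited). The gripper opens to 85 mm and grips with 20 to 120 N. Pads are 22 mm wide; open, the fingers measure 114 mm over their backs; the gripper's body (76 mm by 85 mm) begins 54 mm behind the grasp point. The pads swing forward as they close: fully open they stand 13 mm farther back than shut.
Start: joints at [1.156, 0.241, 0.005, 1.335, 0, 1.571], TCP at [0.202, 0.458, 0.231] pointing down, gripper open.
Joint ranges: [-2.72, 2.72], [-1.05, 1.87], [-1.09, 1.28], [-1.99, 2.15], [-1.42, 1.44], [-3.14, 3.14]. Speed limits (rad/s): [2.79, 2.79, 3.14, 3.14, 3.14, 3.14].

INTERFACE

Orientations are given as a unit quaternion [x, y, z, w].
In Python, from workcell import bot gives the robot as it stands.
- The arm moves only by the tool step_arm, never from a script. Its argument "targets" is text: rows parted by semicolons, each of 7 numbers parted by spaces: the opening, from -1 (shut) to 1 (fully open), so that 0 is half open, then the shift along the world's x, y, z normalised to -1 to 1, where 1 is 0.5 m, then the turn, a rotation vector about the world's x, y, z normalised to -1 to 1, where 1 is pi/4 rad. In form: gripper x y z wx wy wz; .... A call has 1 to 10 rows; each row is the pose to reach, as a shift and turn from the pose commanded when the call began; what a row does not reach only later rows make up. A row lasts 1/12 s, in which the tool goes at most 41.7 mm and 7.16 degrees, less where a joint would pass 70% of its speed; a pose out of reach is approached as far as the arm can. A call with a number of a shift or a turn outside -1 to 1 is refused whole. A call with a gripper value outside its range is refused whole. The fingers move at their own pace and stop on an object; the grip force is fixed at half the most. Time passes only in rows, so rows that repeat a pose let the fingers close. It gives the time, the measured TCP pose, the force, the opening and the grip force at its end, in the units of the state.
- bot.get_obs(): the state, without advancing time (a new reading comes with each control period).
- bot.camera(name): name is "scene" or "side" or "wrist"; returns the picture (400x640x3 uint8, red, green, blue); there is no depth.
- bot.camera_info(name): a dict with "vertical_fov" (degrees; the focal length in pixels is half the picture's height over the tangent of half this angle, whatever the lens; pixels are square), "cx", "cy" (the principal point, pixels), "pose" (4x4, takes a point from camera to world coordinates). Camera axes: x right, y up, looking along -z (the intrinsics and any distortion apply to the point x, -y, -z); pixel columns grow to the right and rows downward; lengths in m; the calibration is good to about 2 mm. The wrist camera is an equidistant fisheye: a pixel r from the principal point sees the ray r / f radians off the axis. A picture is of the moment at which its call begins: read the wrist's pose just before it. camera_info takes no time and is no camera call; for the wrist camera it gives the pose at the moment of the call.
- bot.job_done(): hands the job in; it is judged then, once.
The state is a dict: "clock": time; "joint_pos": joint angles; "joint_vel": joint speeds; "tau": joint torques, N m; "eef_pos": TCP position; "tool_rot": TCP orientation; "ft_force": force on the tool from outside, world axes, zero at the start; "ft_torque": the same for the moment, N m; "grip_width": finger opening in m; "grasp_force": force on a finger pad.
Only numpy, scipy, OpenCV 4.12 (cv2) and the standard library are available. Lean on these libraries where they do the work, as an engineer would, in place of code of your own. Each camera call takes 0.05 s, during which the arm holds its last target. There are 200 camera calls.

## Working session

There is one attempt and no reset: what is moved stays moved. The work goes in short steps, Python scripts to look and compute and a tool call to move; the robot and the scene stay as the last step left them, time stands still between calls to the robot, and variables do not carry over. Pictures are saved under pics/ and viewed, at most 14 in all, crops included, and the job is handed in when it is done.

Besides the shell and the picture viewer there is one more tool, called after "Request:" as name(argument=value, ...), one argument or row to a line, values as JSON. step_arm: Moves the arm, as the interface text tells. Scaled input: -1 to 1 covers 0.5 m each way for a shift and pi/4 rad each way for a turn. Its arguments: {"type":"object","properties":{"targets":{"type":"string"}},"required":["targets"]}

```bash
mkdir -p pics; python3 - <<'E'
from workcell import bot
import cv2
for n in("scene","side"):
    i=bot.camera_info(n);print(n,i)
    cv2.imwrite(f"pics/{n}0.png",bot.camera(n)[:,:,::-1])
o=bot.get_obs();print(o)
E
```

```text
scene {'vertical_fov': 42.566500123025655, 'cx': 316.1861720659763, 'cy': 198.5033210971704, 'pose': array([[ 0.66268295,  0.55649559, -0.50116262, -0.19909799],
       [-0.74869975,  0.47682027, -0.46053351, -0.68260647],
       [-0.01732038,  0.68040803,  0.73262877,  1.06324997],
       [ 0.        ,  0.        ,  0.        ,  1.        ]])}
side {'vertical_fov': 44.931847093904615, 'cx': 320.75890020419536, 'cy': 201.41115025090926, 'pose': array([[-0.91081785,  0.16986604, -0.37623978, -0.0896972 ],
       [-0.41280614, -0.37172079,  0.83151352,  1.30146522],
       [ 0.00138976,  0.91267145,  0.40869168,  0.70644147],
       [ 0.        ,  0.        ,  0.        ,  1.        ]])}
{'clock': 0.1, 'joint_pos': array([1.15597412e+00, 2.41357536e-01, 3.84910309e-03, 1.33520910e+00,
       6.45802488e-06, 1.57080888e+00]), 'joint_vel': array([-4.27118473e-05, -7.28564919e-04,  3.00782209e-03, -1.23006127e-03,
       -6.85663869e-04,  3.96320187e-04]), 'tau': array([ 4.54351648e-04, -3.73138654e+01,  2.53009790e+01,  1.08614875e-02,
        9.47458534e-05, -4.93340579e-06]), 'eef_pos': array([0.2012803 , 0.45706906, 0.23048829]), 'tool_rot': array([ 2.05933235e-01,  9.78565573e-01, -9.39352000e-04, -2.00968382e-04]), 'ft_force': array([-0.27831269,  0.3373455 ,  0.29499554]), 'ft_torque': array([ 0.01080661,  0.02165442, -0.00729873]), 'grasp_force': 0.0, 'grip_width': 0.08519912944831942}
```

View pics/scene0.png

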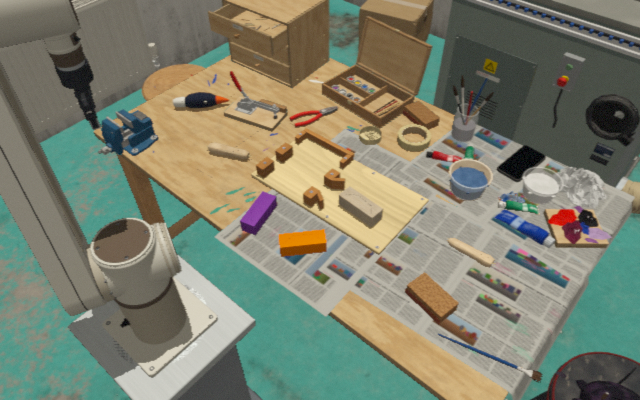

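View pics/side0.png

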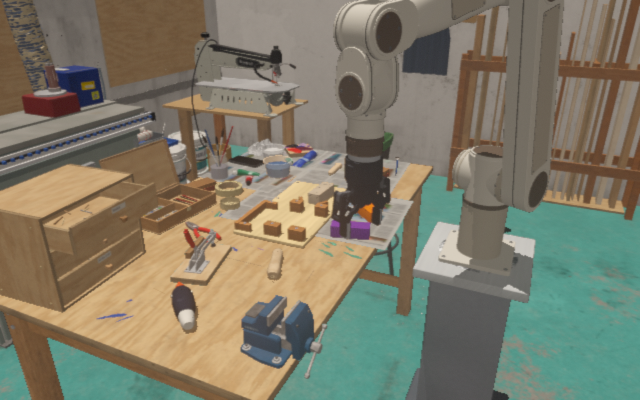

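The scene shows three block-shaped things: the pale block on the board at (360,207), an orange one at (303,242) and a purple one at (259,212). Only the pale one lies on the board before the go gate, so it is the one meant. I'll confirm in an enlarged crop.

```bash
python3 - <<'E'
import cv2
a=cv2.imread("pics/scene0.png")[120:260,240:440]
cv2.imwrite("pics/crop0.png",cv2.resize(a,None,fx=4,fy=4,interpolation=cv2.INTER_CUBIC))
E
```

```text
(no output)
```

View pics/crop0.png

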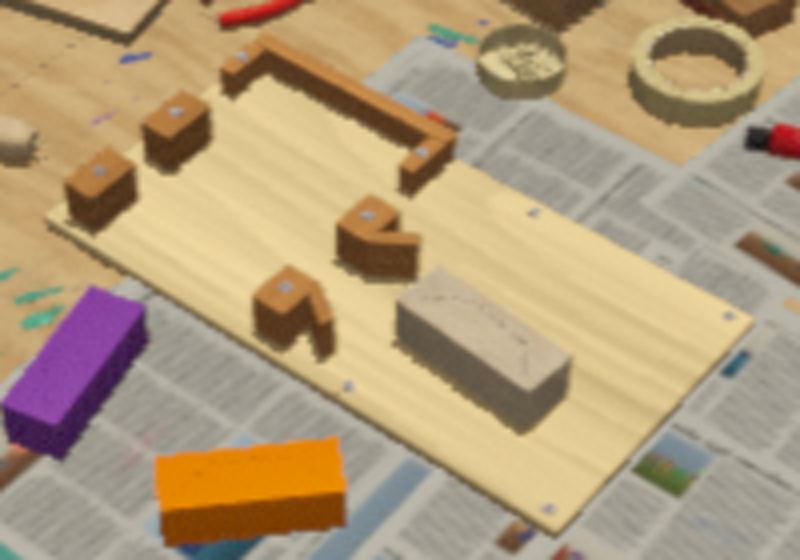

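The crop confirms it: the pale block with the pencilled line (crop 485,345), long axis roughly along the lane, lies before the slanted cheeks of the go gate. Board corners in the crop are about (752,320), (555,527) and (48,215).

```bash
cat > h.py <<'E'
import numpy as np, cv2
from scipy.optimize import least_squares
from workcell import bot
def proj(P,info):
    T=np.linalg.inv(info["pose"]);p=np.atleast_2d(P)@T[:3,:3].T+T[:3,3]
    x,y,z=p[:,0],-p[:,1],-p[:,2]
    f=200/np.tan(np.radians(info["vertical_fov"])/2)
    return np.c_[info["cx"]+f*x/z,info["cy"]+f*y/z]
def place(q,L,z0=0):
    c,s=np.cos(q[2]),np.sin(q[2]);L=np.atleast_2d(L)
    return np.c_[q[0]+c*L[:,0]-s*L[:,1],q[1]+s*L[:,0]+c*L[:,1],L[:,2]+z0]
def fit(L,px,info,q0,z0=0):
    r=least_squares(lambda q:(proj(place(q,L,z0),info)-px).ravel(),q0,loss="soft_l1")
    return r.x,np.abs(r.fun).reshape(-1,2)
E
python3 - <<'E'
from h import *
i=bot.camera_info("scene")
cr=lambda a:np.array(a,float)/4+[240,120]-0.375
t=.012;j=.048
B=[[.12,-.23,t],[-.12,-.23,t],[-.12,.23,t],[-.11,.215,j],[-.11,.185,j],[-.062,.185,j],[-.062,.215,j],[-.028,.215,j],[.02,.215,j],[.02,.185,j],[-.028,.185,j]]
B=np.array(B)
px=cr([(752,320),(555,526),(48,214),(67,180),(85,200),(135,178),(112,150),(143,127),(185,94),(210,122),(160,147)])
# far jaw order: left=( -.028,.215), top=(.02,.215), right=(.02,.185), bottom=(-.028,.185)
q,e=fit(B,px,i,[.5,.1,0]);print("board",q,np.degrees(q[2]));print(e.round(1).tolist())
K=np.array([[-.0225,.06,.04],[.0225,.06,.04],[.0225,-.06,.04],[-.0225,-.06,.04],[-.0225,.06,0],[-.0225,-.06,0],[.0225,-.06,0]])
kp=cr([(398,300),(438,270),(570,358),(525,390),(396,341),(522,432),(568,397)])
k,e=fit(K,kp,i,[.5,0,0],.012);print("block",k,np.degrees(k[2]));print(e.round(1).tolist())
R=np.array([[np.cos(q[2]),np.sin(q[2])],[-np.sin(q[2]),np.cos(q[2])]])
print("block in board",R@(k[:2]-q[:2]),np.degrees(k[2]-q[2]))
for n,p in dict(go=(-.045,.02),nogo=(-.045,.185),stop=(-.045,.125),pocket=(.083,.125)).items(): print(n,place(q,[[*p,0]])[0,:2])
im=cv2.imread("pics/scene0.png")
allp=np.r_[proj(place(q,B),i),proj(place(k,K,.012),i),proj(place(q,[[.105,.045,.037],[.105,.205,.037],[.065,.205,.037],[.065,.045,.037],[-.02,.005,.048],[.02,.005,.048],[-.12,.23,.012]]),i)]
a=cv2.resize(im[120:260,240:440],None,fx=4,fy=4,interpolation=cv2.INTER_CUBIC)
for p in allp: cv2.circle(a,tuple(np.int32(np.round((p-[240,120]+.375)*4))),3,(0,0,255),1)
cv2.imwrite("pics/fit0.png",a)
E
```

```text
board [ 0.59300692 -0.03632683  0.02768258] 1.5860947238923793
[[1.3, 0.3], [0.4, 2.9], [1.6, 1.0], [1.6, 1.0], [1.4, 0.5], [0.4, 2.9], [1.3, 0.3], [1.1, 0.6], [0.7, 0.7], [0.5, 3.6], [2.1, 1.3]]
block [ 0.56024424 -0.14337876 -0.07492821] -4.293070006623997
[[1.1, 0.2], [0.3, 1.1], [0.6, 0.1], [0.4, 1.1], [0.8, 0.5], [0.2, 0.5], [0.1, 0.1]]
block in board [-0.03571322 -0.10610407] -5.879164730516377
go [ 0.54747058 -0.01758005]
nogo [0.54290354 0.14735673]
stop [0.54456429 0.08737972]
pocket [0.67251524 0.09092264]
```

View pics/fit0.png

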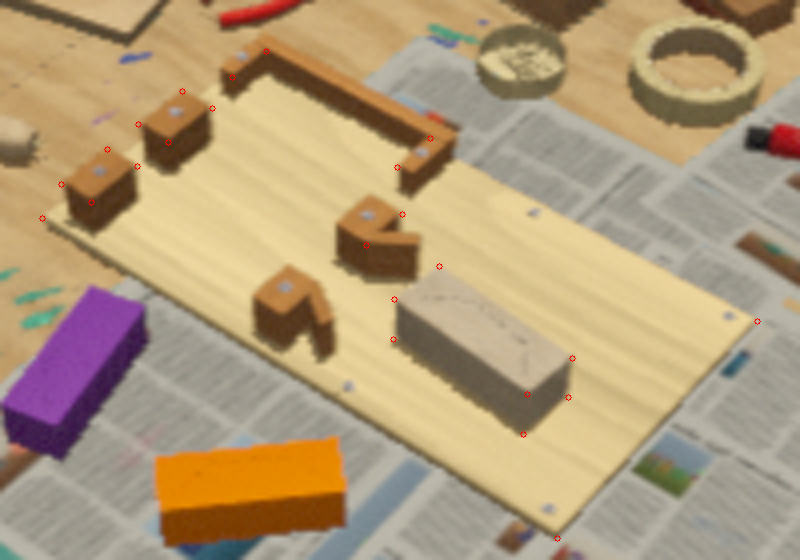

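Residuals on the jaws reach 3.6 px, so I'll refine with the wrist camera above the board. I'm moving there with fingers shutting and turning so that tool y lies along board x.

Request:
step_arm(
  targets="-1 0.03 -0.05 0.02 0 0 -0.1; -1 0.06 -0.1 0.04 0 0 -0.2; -1 0.09 -0.15 0.06 0 0 -0.3; -1 0.12 -0.2 0.08 0 0 -0.4; -1 0.15 -0.25 0.1 0 0 -0.5; -1 0.18 -0.3 0.12 0 0 -0.6; -1 0.21 -0.35 0.14 0 0 -0.7; -1 0.24 -0.4 0.16 0 0 -0.8; -1 0.27 -0.45 0.18 0 0 -0.9; -1 0.3 -0.5 0.2 0 0 -1",
)

```text
clock: 0.93
eef_pos: [0.3517, 0.2061, 0.3315]
tool_rot: [0.566, 0.824, -0.0, -0.0]
ft_force: [0.6, 1.6, -0.5]
grip_width: 0.0003
grasp_force: 0.0
```

Request:
step_arm(
  targets="-1 0.03 -0.05 0 0 0 -0.05; -1 0.06 -0.1 0 0 0 -0.1; -1 0.09 -0.15 0 0 0 -0.15; -1 0.12 -0.2 0 0 0 -0.2; -1 0.15 -0.25 0 0 0 -0.25; -1 0.18 -0.3 0 0 0 -0.3; -1 0.21 -0.35 0 0 0 -0.36; -1 0.24 -0.4 0 0 0 -0.42; -1 0.26 -0.45 0 0 0 -0.44; -1 0.26 -0.45 0 0 0 -0.44",
)

```text
clock: 1.77
eef_pos: [0.4828, -0.0211, 0.3301]
tool_rot: [0.7, 0.714, -0.001, 0.0]
ft_force: [0.3, 0.8, 0.1]
grip_width: 0.0002
grasp_force: 0.0
```

```bash
python3 - <<'E'
from h import *
o=bot.get_obs();print(o["eef_pos"],o["tool_rot"],o["ft_force"],o["joint_pos"],o["clock"],o["grip_width"])
i=bot.camera_info("wrist");print(i);im=bot.camera("wrist")[:,:,::-1]
import pickle;pickle.dump(i,open("w1.pkl","wb"))
cv2.imwrite("pics/w1raw.png",im)
cv2.imwrite("pics/w1.png",cv2.resize(im,(800,500),interpolation=cv2.INTER_CUBIC))
E
```

```text
[ 0.48276398 -0.0211219   0.33009344] [ 7.00156791e-01  7.13988348e-01 -1.04066155e-03  1.54870047e-04] [0.3496779  0.83006927 0.07373114] [-0.04262248  0.18828884  0.1926613   1.57633121 -0.00175403  1.50861377] 1.7667 0.00017017828689060648
{'vertical_fov': 65.70646984690485, 'cx': 323.01886066838995, 'cy': 197.24768046351605, 'pose': array([[ 0.99979834, -0.01949983, -0.00479946,  0.48194944],
       [ 0.02001992,  0.94908882,  0.31437177,  0.05958816],
       [-0.00157508, -0.31440445,  0.94928782,  0.47207351],
       [ 0.        ,  0.        ,  0.        ,  1.        ]])}
```

View pics/w1.png

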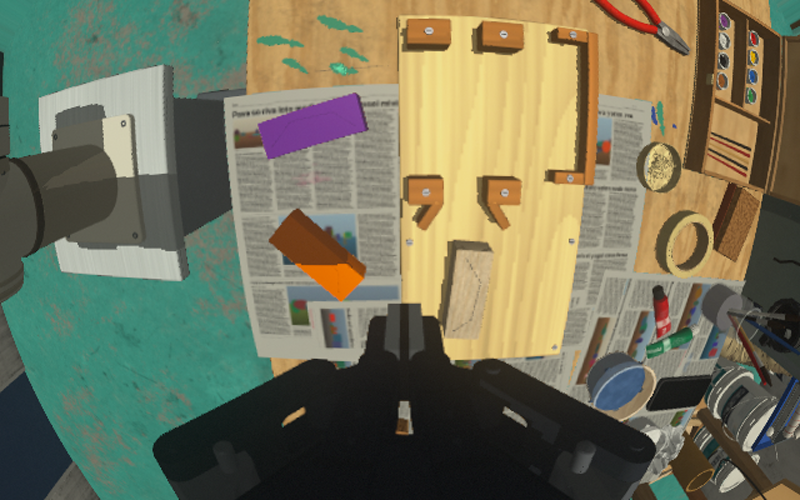

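The wrist view shows the board with no-go jaws at about (428,32) and (502,35), go jaws at (425,190) and (500,190), and the block at (468,290). I'll rectify this onto the jaw-top plane to pick corners accurately.

```bash
cat >> h.py <<'E'
def projw(P,info):
    T=np.linalg.inv(info["pose"]);p=np.atleast_2d(P)@T[:3,:3].T+T[:3,3]
    x,y,z=p[:,0],-p[:,1],-p[:,2];rho=np.hypot(x,y)+1e-12
    f=200/np.tan(np.radians(info["vertical_fov"])/2);r=f*np.arctan2(rho,z)
    return np.c_[info["cx"]+r*x/rho,info["cy"]+r*y/rho]
def rect(im,info,z,x0,y0,W,H,s):
    # col -> world y decreasing (left=+y), row -> world x increasing downward
    v,u=np.mgrid[0:H,0:W];P=np.c_[(x0+v*s).ravel(),(y0-u*s).ravel(),np.full(u.size,z)]
    m=projw(P,info).reshape(H,W,2).astype(np.float32)
    return cv2.remap(im,m[...,0],m[...,1],cv2.INTER_CUBIC)
E
python3 - <<'E'
from h import *;import pickle
i=pickle.load(open("w1.pkl","rb"));im=cv2.imread("pics/w1raw.png")
cv2.imwrite("pics/r1.png",rect(im,i,.048,.45,.23,800,480,.0006))
E
```

```text
(no output)
```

View pics/r1.png

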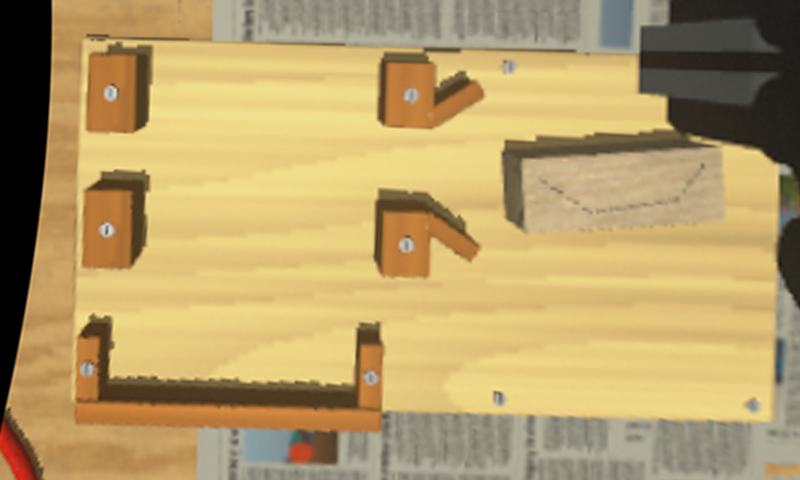

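The rectified view is sharp. The near no-go jaw top has corners (90,54), (138,55), (135,132) and (87,131). The go gap lies between v=127 and v=208, and the block top corners are about (519,157), (717,147), (724,218) and (528,232).

```bash
python3 - <<'E'
from h import *;import pickle
i=pickle.load(open("w1.pkl","rb"))
pk=lambda a:np.array([[.45+.0006*v,.23-.0006*u,.048] for u,v in a])
def fitw(L,uv,q0,z0=0):
    t=projw(pk(uv),i)
    r=least_squares(lambda q:(projw(place(q,L,z0),i)-t).ravel(),q0,loss="soft_l1");return r.x,np.abs(r.fun).max()
j=.048
B=[(-.11,.215),(-.11,.185),(-.062,.185),(-.062,.215),(-.028,.185),(.02,.185),(.02,.215),(-.11,.035),(-.11,.005),(-.07,.005),(-.02,.005),(.02,.035),(.02,.005)]
uv=[(90,54),(138,55),(135,132),(87,131),(134,189),(131,268),(82,267),(387,62),(435,63),(432,127),(430,209),(377,276),(429,277)]
q,e=fitw([[*b,j] for b in B],uv,[.59,-.03,.02]);print("board",q,np.degrees(q[2]),e)
K=np.array([[-.0225,.06,.04],[-.0225,-.06,.04],[.0225,-.06,.04],[.0225,.06,.04]])
k,e=fitw(K,[(519,157),(717,147),(724,218),(528,232)],[.56,-.14,-.07],.012);print("block",k,np.degrees(k[2]),e)
R=np.array([[np.cos(q[2]),np.sin(q[2])],[-np.sin(q[2]),np.cos(q[2])]])
print("block in board",R@(k[:2]-q[:2]),np.degrees(k[2]-q[2]))
np.save("q.npy",q)
for n,p in dict(start=(-.045,-.2),go=(-.045,.02),nogo=(-.045,.185),stop=(-.045,.125),pocket=(.083,.125)).items(): print(n,place(q,[[*p,0]])[0,:2])
E
```

```text
board [ 0.5970336  -0.0337897   0.02951178] 1.6909005323658948 1.4106682187438935
block [ 0.56219494 -0.14135734 -0.06416267] -3.676250415739133 1.609831975330394
block in board [-0.03799754 -0.1064928 ] -5.367150948105027
start [ 0.5579547  -0.23503045]
go [ 0.55146305 -0.01512624]
nogo [0.54659431 0.14980191]
stop [0.54836476 0.08982804]
pocket [0.67630902 0.093605  ]
```

Request:
step_arm(
  targets="-1 0.022 -0.065 0 0 0 0.01; -1 0.044 -0.13 0 0 0 0.01; -1 0.066 -0.195 0 0 0 0.01; -1 0.088 -0.26 0 0 0 0.01; -1 0.11 -0.325 0 0 0 0.01; -1 0.132 -0.39 0 0 0 0.01; -1 0.154 -0.454 0 0 0 0.01; -1 0.154 -0.454 -0.05 0 0 0.01; -1 0.154 -0.454 -0.11 0 0 0.01; -1 0.154 -0.454 -0.16 0 0 0.01",
)

```text
clock: 2.65
eef_pos: [0.5586, -0.2441, 0.2493]
tool_rot: [0.695, 0.719, 0.0, -0.001]
ft_force: [-0.7, 0.6, -0.2]
grip_width: 0.0003
grasp_force: 0.0
```

Request:
step_arm(
  targets="-1 0 0 -0.06 0 0 0; -1 0 0 -0.12 0 0 0; -1 0 0 -0.18 0 0 0; -1 0 0 -0.24 0 0 0; -1 0 0 -0.3 0 0 0; -1 0 0 -0.34 0 0 0; -1 0 0 -0.36 0 0 0; -1 0 0 -0.36 0 0 0; -1 0 0 -0.36 0 0 0; -1 0 0 -0.36 0 0 0",
)

```text
clock: 3.48
eef_pos: [0.5599, -0.2446, 0.0732]
tool_rot: [0.695, 0.719, 0.001, 0.001]
ft_force: [-0.2, 0.5, 0.1]
grip_width: 0.0004
grasp_force: 0.0
```

```bash
python3 - <<'E'
from h import *
o=bot.get_obs();print(o["eef_pos"],o["tool_rot"],o["ft_force"],o["joint_pos"],o["clock"])
q=np.load("q.npy");d=o["eef_pos"][:2]-q[:2];c,s=np.cos(q[2]),np.sin(q[2]);print("board",c*d[0]+s*d[1],-s*d[0]+c*d[1])
E
```

```text
[ 0.55986593 -0.24458211  0.07316848] [6.95208487e-01 7.18806470e-01 5.80266123e-04 1.44284232e-03] [-0.22661269  0.49901387  0.12424417] [-4.11911262e-01  5.60581077e-01  6.11407087e-02  1.06824667e+00
  7.95367003e-05  1.12551101e+00] 3.4833
board -0.043371446355366064 -0.20960389808226093
```

Request:
step_arm(
  targets="-1 -0.002 0 -0.04 0 0 0; -1 -0.003 0 -0.08 0 0 0; -1 -0.003 0 -0.096 0 0 0; -1 -0.003 0 -0.096 0 0 0; -1 -0.0035 0.02 -0.096 0 0 0; -1 -0.004 0.04 -0.096 0 0 0; -1 -0.0045 0.055 -0.096 0 0 0; -1 -0.005 0.07 -0.096 0 0 0; -1 -0.0055 0.085 -0.096 0 0 0; -1 -0.006 0.1 -0.096 0 0 0",
)

```text
clock: 4.32
eef_pos: [0.556, -0.1937, 0.0241]
tool_rot: [0.695, 0.719, 0.0, 0.001]
ft_force: [0.6, -1.1, 0.4]
grip_width: -0.0002
grasp_force: 0.5
```

Request:
step_arm(
  targets="-1 -0.0005 0.015 0 0 0 0; -1 -0.001 0.03 0 0 0 0; -1 -0.0013 0.045 0 0 0 0; -1 -0.0018 0.06 0 0 0 0; -1 -0.0022 0.075 0 0 0 0; -1 -0.0027 0.09 0 0 0 0; -1 -0.003 0.105 0 0 0 0; -1 -0.0035 0.12 0 0 0 0; -1 -0.004 0.13 0 0 0 0; -1 -0.0042 0.14 0 0 0 0",
)

```text
clock: 5.15
eef_pos: [0.5532, -0.1236, 0.0232]
tool_rot: [0.695, 0.719, -0.0, -0.0]
ft_force: [-0.2, -0.4, 0.5]
grip_width: -0.0
grasp_force: 0.3
```

```bash
cat > st.py <<'E'
from h import *
import sys,pickle
o=bot.get_obs();print(o["eef_pos"],o["ft_force"],o["clock"])
q=np.load("q.npy");d=o["eef_pos"][:2]-q[:2];c,s=np.cos(q[2]),np.sin(q[2]);print("board",c*d[0]+s*d[1],-s*d[0]+c*d[1])
if len(sys.argv)>1:
    i=bot.camera_info("wrist");im=bot.camera("wrist")[:,:,::-1]
    cv2.imwrite(f"pics/{sys.argv[1]}.png",cv2.resize(im,(800,500),interpolation=cv2.INTER_CUBIC))
E
python3 st.py w2
```

```text
[ 0.55322126 -0.12355999  0.02316444] [-0.20911678 -0.42217713  0.47770625] 5.15
board -0.04644215865191464 -0.08843841095942184
```

View pics/w2.png

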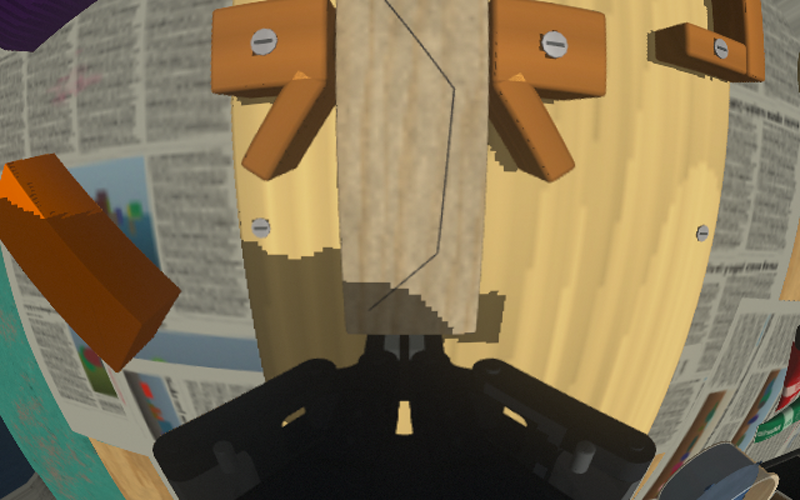

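The picture shows the block straight in the go mouth, its rear edge (345–475, 333) flush on the fingers and its front already between the jaws. I'm continuing, a few mm higher for link clearance.

Request:
step_arm(
  targets="-1 0.0015 0.01 0.005 0 0 0; -1 0.001 0.022 0.01 0 0 0; -1 0.0005 0.034 0.01 0 0 0; -1 0 0.046 0.01 0 0 0; -1 0 0.058 0.01 0 0 0; -1 0 0.07 0.01 0 0 0; -1 0 0.082 0.01 0 0 0; -1 0 0.094 0.01 0 0 0; -1 0 0.106 0.01 0 0 0; -1 0 0.116 0.01 0 0 0",
)

```text
clock: 6.03
eef_pos: [0.5531, -0.0657, 0.0282]
tool_rot: [0.695, 0.719, -0.0, -0.0]
ft_force: [-0.6, -0.6, 0.2]
grip_width: -0.0002
grasp_force: 0.6
```

Request:
step_arm(
  targets="-1 0 0.01 0 0 0 0; -1 -0.0005 0.02 0 0 0 0; -1 -0.001 0.03 0 0 0 0; -1 -0.001 0.04 0 0 0 0; -1 -0.0015 0.05 0 0 0 0; -1 -0.0015 0.06 0 0 0 0; -1 -0.002 0.066 0 0 0 0",
)

```text
clock: 6.62
eef_pos: [0.5526, -0.0326, 0.0283]
tool_rot: [0.695, 0.719, 0.0, 0.0]
ft_force: [0.1, 0.0, 0.0]
grip_width: -0.0
grasp_force: 0.2
```

```bash
python3 st.py
```

```text
[ 0.55259547 -0.03256897  0.02832266] [0.05374096 0.01019348 0.01408882] 6.6167
board -0.04438275718515708 0.0025314511212236575
```

Request:
step_arm(
  targets="-1 0 0.01 0 0 0 0; -1 -0.0005 0.02 0 0 0 0; -1 -0.001 0.03 0 0 0 0; -1 -0.001 0.04 0 0 0 0; -1 -0.0015 0.05 0 0 0 0; -1 -0.002 0.06 0 0 0 0; -1 -0.002 0.068 0 0 0 0; -1 -0.002 0.076 0 0 0 0; -1 -0.0025 0.082 0 0 0 0",
)

```text
clock: 7.37
eef_pos: [0.5512, 0.0081, 0.0283]
tool_rot: [0.695, 0.719, 0.0, 0.0]
ft_force: [0.7, -1.6, 0.7]
grip_width: 0.0002
grasp_force: 0.4
```

Request:
step_arm(
  targets="-1 0 0.002 0 0 0 0; -1 0 0.004 0 0 0 0; -1 0 0.006 0 0 0 0; -1 0 0.008 0 0 0 0; -1 0 0.01 0 0 0 0",
)

```text
clock: 7.78
eef_pos: [0.5512, 0.0125, 0.0284]
tool_rot: [0.696, 0.719, -0.0, 0.0]
ft_force: [0.1, -0.6, 1.5]
grip_width: 0.0001
grasp_force: 0.4
```

```bash
python3 st.py w3
```

```text
[0.55118549 0.01246503 0.0283517 ] [ 0.14263769 -0.58700208  1.45682515] 7.7833
board -0.04446328985800564 0.04758744342670812
```

View pics/w3.png

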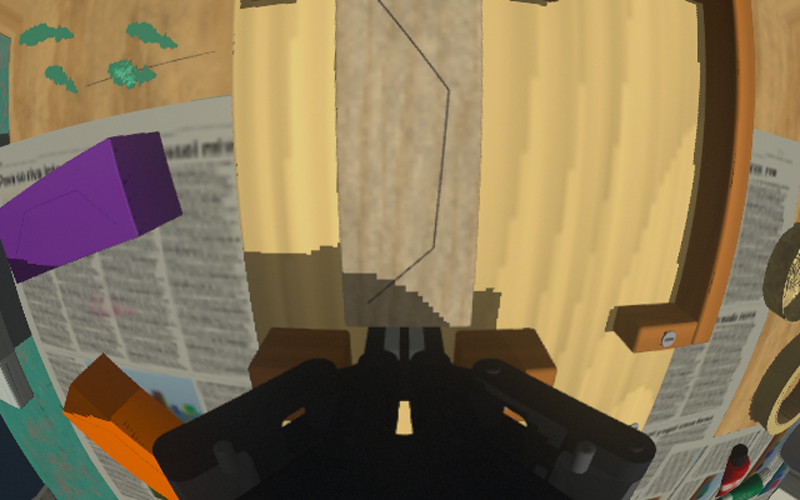

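The block is past the go gate and straight, with its rear edge on the fingers at (345–470, 327). I'm creeping now until the force rises.

Request:
step_arm(
  targets="-1 0 0.002 0 0 0 0; -1 0 0.004 0 0 0 0; -1 0 0.006 0 0 0 0; -1 0 0.008 0 0 0 0; -1 0 0.01 0 0 0 0",
)

```text
clock: 8.25
eef_pos: [0.5512, 0.0177, 0.0283]
tool_rot: [0.695, 0.719, -0.0, 0.0]
ft_force: [-0.6, -1.2, 0.5]
grip_width: -0.0002
grasp_force: 0.5
```

Request:
step_arm(
  targets="-1 0 0.002 0 0 0 0; -1 0 0.004 0 0 0 0; -1 0 0.005 0 0 0 0",
)

```text
clock: 8.5
eef_pos: [0.5511, 0.0186, 0.0284]
tool_rot: [0.696, 0.718, -0.001, 0.001]
ft_force: [0.1, -6.4, 0.8]
grip_width: 0.0001
grasp_force: 3.4
```

Request:
step_arm(
  targets="-1 0 0.001 0 0 0 0; -1 0 0.001 0 0 0 0; -1 0 0.001 0 0 0 0",
)

```text
clock: 8.75
eef_pos: [0.5511, 0.0186, 0.0284]
tool_rot: [0.696, 0.718, -0.001, 0.001]
ft_force: [-0.9, -6.5, 1.9]
grip_width: 0.0003
grasp_force: 3.3
```

```bash
python3 st.py; python3 - <<'E'
from h import *
cv2.imwrite("pics/s3.png",cv2.resize(bot.camera("scene")[100:260,220:440,::-1],None,fx=3.6,fy=3.6,interpolation=cv2.INTER_CUBIC))
E
```

```text
[0.55109165 0.01863901 0.02839385] [-0.93399834 -6.46315706  1.8648759 ] 8.75
board -0.04437491016562741 0.053761503474142505
```

View pics/s3.png

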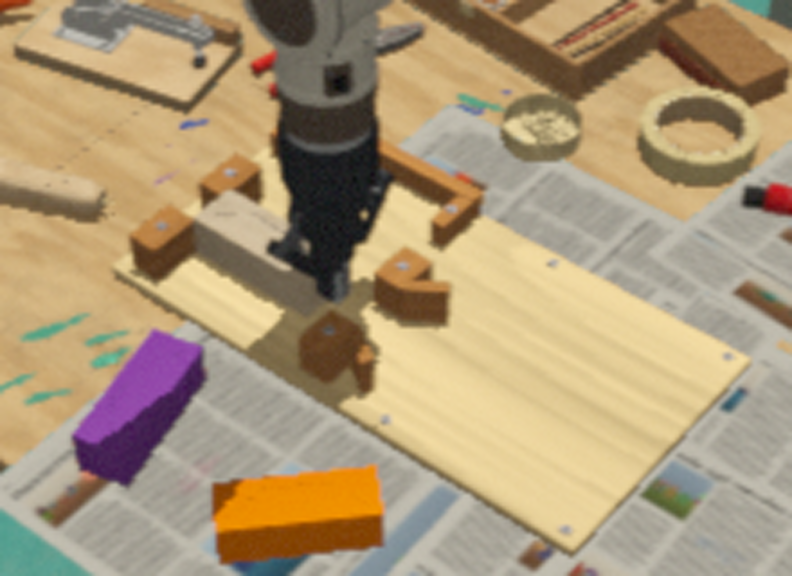

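It is firmly stopped: the force holds at 6.5 N, and the TCP sits at board y 53.8 mm against the expected 54. The picture shows the block's front at the no-go jaws (195,215). I'm backing off, lifting, turning 90° and going to the near side.

Request:
step_arm(
  targets="-1 0 -0.01 0 0 0 0; -1 0 -0.02 0 0 0 0; -1 0 -0.02 0.08 0 0 0; -1 0 -0.02 0.16 0 0 0.14; -1 0 -0.02 0.2 0 0 0.28; -1 0 -0.02 0.2 0 0 0.42; -1 0 -0.02 0.2 0 0 0.56; -1 0 -0.02 0.2 0 0 0.7; -1 0 -0.02 0.2 0 0 0.84; -1 0 -0.02 0.2 0 0 0.98",
)

```text
clock: 9.63
eef_pos: [0.551, 0.0109, 0.1282]
tool_rot: [0.372, 0.928, 0.0, -0.0]
ft_force: [-0.2, 0.5, -0.1]
grip_width: 0.0
grasp_force: 0.0
```

Request:
step_arm(
  targets="0.1 -0.014 0.02 0 0 0 0.14; 0.1 -0.028 0.04 0 0 0 0.28; 0.1 -0.042 0.06 0 0 0 0.42; 0.1 -0.056 0.08 0 0 0 0.56; 0.1 -0.07 0.1 0 0 0 0.7; 0.1 -0.084 0.12 0 0 0 0.84; 0.1 -0.1 0.14 0 0 0 0.98; 0.1 -0.112 0.156 0 0 0 1; 0.1 -0.112 0.156 0 0 0 1; 0.1 -0.112 0.156 0 0 0 1",
)

```text
clock: 10.47
eef_pos: [0.4951, 0.0889, 0.1283]
tool_rot: [-0.008, 1.0, 0.0, 0.0]
ft_force: [1.2, -0.1, -0.4]
grip_width: 0.0468
grasp_force: 0.0
```

```bash
python3 st.py w4; python3 -c "
from workcell import bot;o=bot.get_obs();print(o['tool_rot'],o['joint_pos'],o['grip_width'])"
```

```text
[0.49506637 0.08890313 0.1283476 ] [ 1.19503442 -0.13839492 -0.37192892] 10.4667
board -0.0983024760351036 0.12564819737788124
[-7.85350207e-03  9.99969129e-01 -9.72338839e-06  2.50053611e-04] [ 1.76935780e-01  3.16487735e-01 -1.70856346e-01  1.08296254e+00
 -1.03326351e-04  1.61228589e-01] 0.04682217537994231
```

View pics/w4.png

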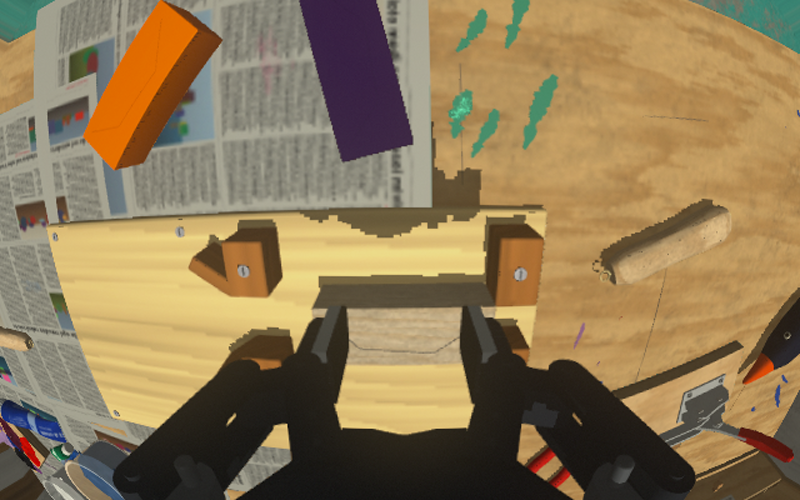

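The limb, jaws and block are all clear of the open fingers. The block at (405,320) lies squarely between the jaws, and the fingers at (330,330) and (480,330) are centred on it. I'm descending on its near side and pushing away.

Request:
step_arm(
  targets="0.1 0 0 -0.06 0 0 0.018; 0.1 0 0 -0.12 0 0 0.018; 0.1 0 0 -0.17 0 0 0.018; 0.1 0 0 -0.2 0 0 0.018; 0.1 0 0 -0.208 0 0 0.018; 0.1 0 0 -0.208 0 0 0.018; 0.1 0.01 0 -0.208 0 0 0.018; 0.1 0.02 0 -0.208 0 0 0.018; 0.1 0.032 0.001 -0.208 0 0 0.018; 0.1 0.044 0.001 -0.208 0 0 0.018",
)

```text
clock: 11.35
eef_pos: [0.519, 0.0894, 0.0256]
tool_rot: [-0.016, 1.0, 0.0, 0.001]
ft_force: [-2.1, -0.1, 0.9]
grip_width: 0.0472
grasp_force: 0.5
```

Request:
step_arm(
  targets="0.1 0.014 0 0 0 0 0; 0.1 0.028 0.001 0 0 0 0; 0.1 0.042 0.001 0 0 0 0; 0.1 0.056 0.002 0 0 0 0; 0.1 0.07 0.002 0 0 0 0; 0.1 0.084 0.002 0 0 0 0; 0.1 0.098 0.003 0 0 0 0; 0.1 0.112 0.003 0 0 0 0; 0.1 0.126 0.004 0 0 0 0; 0.1 0.14 0.004 0 0 0 0",
)

```text
clock: 12.18
eef_pos: [0.5879, 0.0912, 0.0242]
tool_rot: [-0.016, 1.0, 0.0, -0.0]
ft_force: [0.1, -0.4, 0.6]
grip_width: 0.047
grasp_force: 0.3
```

```bash
python3 st.py w5
```

```text
[0.58785347 0.09117163 0.02420421] [ 0.06882217 -0.36622087  0.57184575] 12.1833
board -0.005488833053225572 0.12517779801744522
```

View pics/w5.png

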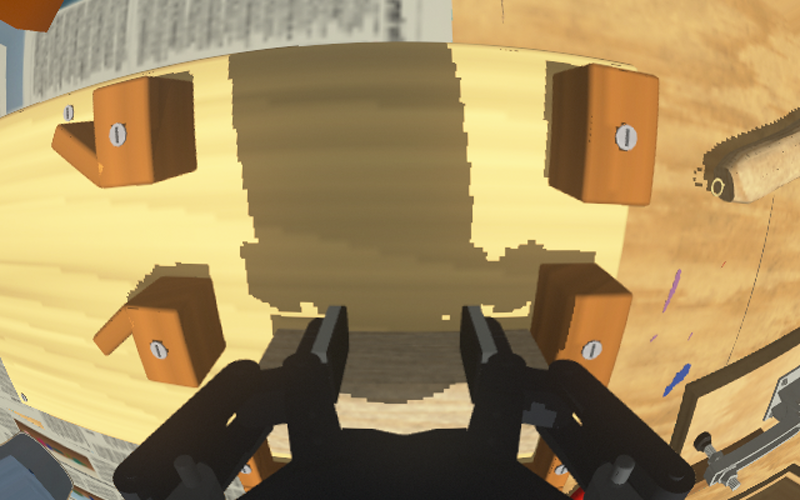

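The block slides squarely in front of both fingers. I'm going on to 8 mm short of the rail, then creeping.

Request:
step_arm(
  targets="0.1 0.012 0 0 0 0 0; 0.1 0.024 0.001 0 0 0 0; 0.1 0.036 0.001 0 0 0 0; 0.1 0.048 0.001 0 0 0 0; 0.1 0.06 0.002 0 0 0 0; 0.1 0.07 0.002 0 0 0 0; 0.1 0.08 0.002 0 0 0 0; 0.1 0.086 0.003 0 0 0 0; 0.1 0.09 0.003 0 0 0 0; 0.1 0.092 0.003 0 0 0 0",
)

```text
clock: 13.07
eef_pos: [0.6333, 0.0926, 0.0243]
tool_rot: [-0.016, 1.0, 0.0, -0.0]
ft_force: [-0.9, 0.2, 0.8]
grip_width: 0.0475
grasp_force: 0.5
```

Request:
step_arm(
  targets="0.1 0.003 0 0 0 0 0; 0.1 0.006 0 0 0 0 0; 0.1 0.008 0 0 0 0 0; 0.1 0.01 0 0 0 0 0",
)

```text
clock: 13.4
eef_pos: [0.6381, 0.0926, 0.0243]
tool_rot: [-0.016, 1.0, -0.0, -0.0]
ft_force: [-0.8, -0.0, 0.3]
grip_width: 0.0469
grasp_force: 0.3
```

```bash
python3 st.py
```

```text
[0.63814814 0.09260154 0.02428613] [-0.76210878 -0.04232175  0.2767993 ] 13.4
board 0.044826121643076554 0.12512301131095377
```

Request:
step_arm(
  targets="0.1 0.002 0 0 0 0 0; 0.1 0.004 0 0 0 0 0; 0.1 0.006 0 0 0 0 0; 0.1 0.008 0 0 0 0 0; 0.1 0.008 0 0 0 0 0",
)

```text
clock: 13.82
eef_pos: [0.6422, 0.0927, 0.0243]
tool_rot: [-0.016, 1.0, 0.0, -0.0]
ft_force: [-0.2, 0.8, -0.5]
grip_width: 0.0467
grasp_force: 0.3
```

Request:
step_arm(
  targets="0.1 0.002 0 0 0 0 0; 0.1 0.004 0 0 0 0 0; 0.1 0.004 0 0 0 0 0",
)

```text
clock: 14.07
eef_pos: [0.6422, 0.0927, 0.0242]
tool_rot: [-0.016, 1.0, 0.0, -0.002]
ft_force: [-6.0, 0.4, 4.1]
grip_width: 0.0469
grasp_force: 3.1
```

The rail stops it at board x 49 mm, as expected, with 6 N. I'm backing off along -x, then lifting.

Request:
step_arm(
  targets="0.1 -0.01 0 0 0 0 0; 0.1 -0.04 -0.001 0 0 0 0; 0.1 -0.08 -0.002 0 0 0 0; 0.1 -0.08 -0.002 0.06 0 0 0; 0.1 -0.08 -0.002 0.14 0 0 0; 0.1 -0.12 -0.002 0.22 0 0 0; 0.1 -0.18 -0.002 0.3 0 0 0; 0.1 -0.24 -0.002 0.36 0 0 0; 0.1 -0.24 -0.002 0.36 0 0 0; 0.1 -0.24 -0.002 0.36 0 0 0",
)

```text
clock: 14.9
eef_pos: [0.5248, 0.092, 0.2084]
tool_rot: [-0.016, 1.0, 0.001, 0.004]
ft_force: [0.8, 0.0, -0.2]
grip_width: 0.0467
grasp_force: 0.0
```

```bash
python3 st.py; python3 - <<'E'
from h import *
i=bot.camera_info("wrist");im=bot.camera("wrist")[:,:,::-1]
r=rect(im,i,.052,.58,.19,500,300,.0004)   # z=.052: block-top plane
sc=cv2.resize(bot.camera("scene")[110:230,240:400,::-1],(400,300),interpolation=cv2.INTER_CUBIC)
cv2.imwrite("pics/fin.png",np.hstack([cv2.resize(r,(400,240)).__class__(0) if 0 else r[:, :400],sc]))
E
```

```text
[0.52483048 0.0919529  0.20841384] [ 0.84720691  0.02399166 -0.16420722] 14.9
board -0.06846132695380329 0.1278183724492356
```

View pics/fin.png

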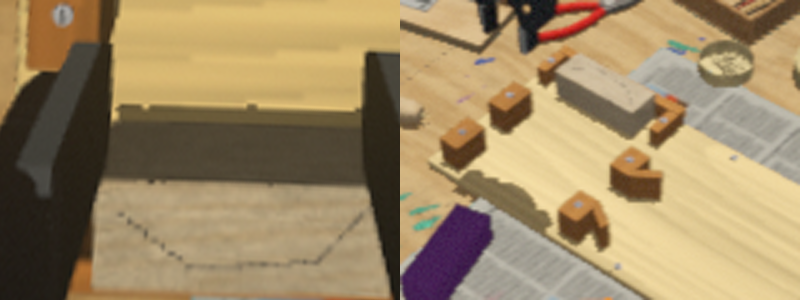

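The pictures show the block flat in the pocket between the end stops, against the rail. Its near top edge is at x ≈ 0.652 m (0.654 expected) and its y is within a few mm of the pocket middle. The gripper is clear, so I'm handing in.

```bash
python3 -c "
from workcell import bot;print(bot.job_done())"
```

```text
the job is handed in; nothing more can be done
None
```

The block went through the go gap, was stopped gently by the no-go gap at about 6.5 N, and now lies flat in the pocket against the back rail, released; the job is handed in, and no verdict was returned.

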